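# Lock the coffee grinder's burr ring

## Task

The burr ring of the coffee grinder sits loose in the grinder's mouth after cleaning: lock it. With a light press turn it clockwise (seen from above) until its pins find their gaps and it drops in, push it well down against its spring, keep it down and turn it on clockwise about a quarter turn until it comes up against its stop, then let go so that it clicks up into its lock and stays down almost flush with the rim. Do not knock over or shove the jug, the tin or the cup in front of the books.

Things in the scene. Friction and masses are not known exactly. Their poses are not given: they have to be found in the camera images.
- grinder: Black coffee grinder, fixed: round tapered body, 152 mm across at the foot, 126 mm at the rim, 150 mm high, open at the top. Origin: centre of its underside, z up. At its front, -x, a spout head (out to 102 mm from the axis, 83 to 113 mm high) and a drip foot (out to 111 mm, 10 mm high). On the rim two raised grey index bands, 0.7 rad long, centred on its -x and +x axes.
- burr_ring: Grey metal ring in the mouth, 106 mm across, 14 mm thick, with a grey plastic bridge bar over it to hold and turn it by. Origin: on the grinder's axis at the ring's underside; z up, x along the bar. Bar 96 mm long (x), 14 mm thick (y), top 52 mm and underside 30 mm above the origin; open below between its end posts. Standing up, the ring's top is 11.5 mm above the rim; locked, 2 mm.
- bar_top (a point): Centre of the bar's top face, on the axis: 199.5 mm above the sideboard when the ring stands up, 190 mm locked; x along the bar. Two hidden bayonet pins sit under the ends of the bar. With the ring down 14 mm or more they run under a flange in the mouth; it then turns clockwise only. Let go there, the flange keeps it down at 14 mm, so the bar may be let go and gripped again (half a turn round).
- mouth (a point): Centre of the grinder's mouth, at rim height, 150 mm above its origin, same axes. The flange inside has two gaps for the pins, half a turn apart, not visible, somewhere within 0.35 rad of the grinder's -x and +x axes (under the index bands), different each time. The ring drops in if the bar is within about 0.1 rad of the gaps; elsewhere it lands hard on the flange after 1.5 mm.
- ring_press (a joint): How far the ring is pushed down (m): 0 standing up, 0.0015 pins on top of the flange, 0.014 pins just under the flange, 0.018 bottom stop, 0.0095 locked (sprung up 4.5 mm into the notch, where it can turn no more). A spring pushes it up: net 2 N at 0, 8 N at 0.014, 9 N at 0.018.
- ring_turn (a joint): Turn of the ring in the grinder (rad), growing clockwise seen from above; 0 with the bar along the grinder's x axis. Starts at -0.9 to -0.5; limits -1.6 and 2.4. The notch lies 1.57 rad past the gap; a hard stop at 1.65. Let go within 0.07 rad of the notch or at the stop, the ring springs up and locks. Turning takes under 0.15 N m; at the hard stop the torque rises sharply, past 1 N m.
- jug: Glass coffee jug with a black lid and handle, 154 x 112 x 145 mm, standing loose to the left of the grinder; origin at the centre of its underside. Leave it standing.
- tin: Dark coffee tin, 72 x 68 x 101 mm, standing loose behind the grinder; origin at the centre of its underside. Leave it standing.
- cup_right: Small white patterned cup, 62 x 88 x 50 mm, standing loose to the right of the grinder, in front of the books; origin at the centre of its underside. Leave it standing. The row of books behind it is fixed: x 0.46 to 0.66, y -0.35 to -0.07, up to 0.28 m high; come in over or round them.

How it is judged (in metres and radians):
On the way, in this order (a step that is already met when the one before it is completed fails the run):
1. the ring has dropped through the gaps and is pushed down at least 12.5 mm (value of joint ring_press above 0.0125 m), for 0.1 s.
2. the ring has sprung up into its locking notch, let go by the fingers (value of joint ring_press between 0.008 and 0.0115 m and contact force between each of the arm, the fingers and burr_ring below 0.1 N), for 0.3 s.
At the end, for the whole second after the job is handed in: The burr ring is locked: let go, at rest, and held down in its notch, 8 to 11.5 mm below its unlocked height (value of joint ring_press between 0.008 and 0.0115 m and velocity of joint ring_turn between -0.05 and 0.05 rad/s); the robot touches nothing.
It fails at once if the jug is pushed more than 30 mm or tipped (distance of jug from where it was at the start of the episode above 0.03 m or angle between jug's own z axis and vertical above 0.4 rad).
It fails at once if the tin is pushed more than 30 mm or tipped (distance of tin from where it was at the start of the episode above 0.03 m or angle between tin's own z axis and vertical above 0.4 rad).
It fails at once if the cup in front of the books is pushed more than 30 mm or tipped (distance of cup_right from where it was at the start of the episode above 0.03 m or angle between cup_right's own z axis and vertical above 0.4 rad).
It also fails if it takes over 58 s, if anything falls off the work surface, if the arm or the gripper's body presses on something with over 40 N, if the wrist force passes 120 N, or if a joint passes its speed limit or range.

## Robot

A 6-joint arm with a two-finger parallel gripper is mounted at the origin on a cart in front of the work surface, level with it; the furniture and walls round the work are solid. World frame = base frame: x ahead of the robot, y to its left, z up, the work surface at z = 0. Lengths are in mm, angles in rad, forces in N, time in s.
With the tool pointing down it reaches from about 350 to 875 mm from the base axis. Payload 4.2 kg.
Tool frame: the origin (TCP) lies midway between the tips of the shut fingers; the grasp point (between the pads) lies 19 mm behind it (arm.grasp_offset is the distance from the TCP to the grasp point, in mm); z points along the fingers, y is the line along which they close (so a half turn about z gives the same grasp; the last joint's range is limited). The gripper opens to 85 mm and grips with 20 to 120 N. Pads are 22 mm wide; open, the fingers measure 114 mm over their backs; the gripper's body (76 mm by 85 mm) begins 54 mm behind the grasp point. The pads swing forward as they close: fully open they stand 13 mm farther back than shut.
Start: joints at [-0.966, 0.385, 0.008, 0, -1.194, -0.259], TCP at [211.858, -587.976, 231.312] pointing down, gripper open.
Joint ranges: [-3.14, 3.14], [-1.21, 2.06], [-1.07, 1.41], [-3.16, 2.05], [-2.99, -0.16], [-3.1, 3.1]. Speed limits (rad/s): [2.79, 2.79, 3.14, 3.14, 3.14, 3.14].

## Interface

Orientations are given as a unit quaternion [x, y, z, w].
In Python, from bench import arm gives the robot as it stands. The module is installed in compiled form; this text tells all that it offers.
- The arm moves only by the tool servo_tool, never from a script. Its argument "increments" is a list of rows, each a list of 7 numbers: the opening, from 0 (shut) to 1 (fully open), then the shift along the tool's x, y, z in m, then the turn, a rotation vector about the tool's x, y, z in degrees. In form: [[grip, x, y, z, ax, ay, az], ...]. A call has 1 to 12 rows; each row is the pose to reach, as a shift and turn from the pose commanded when the call began, along the tool's axes at that moment; what a row does not reach only later rows make up. A row lasts 1/8 s, in which the tool goes at most 62.5 mm and 10.7 degrees, less where a joint would pass 70% of its speed; a pose out of reach is approached as far as the arm can. A call with a gripper value outside its range is refused whole. The fingers move at their own pace and stop on an object; the grip force is fixed at half the most. Time passes only in rows, so rows that repeat a pose let the fingers close. It gives the time, the measured TCP pose, the force, the opening and the grip force at its end, in the units of the state.
- arm.read_state(): the state, without advancing time (a new reading comes with each control period).
- arm.get_image(name): name is "side" or "top"; returns a dict with "color" (384x512x3 uint8, red, green, blue), "fx", "fy", "cx", "cy" (pixels), "rvec" (rotation vector, rad) and "tvec" (3), from world to camera coordinates, as OpenCV has them. Camera axes: x right, y down, z forward; pixel columns grow to the right and rows downward; lengths in mm; the calibration is good to about 2 mm. A picture is of the moment at which its call begins. There is no depth.
- arm.job_done(): hands the job in; it is judged then, once.
Trained networks look in the newest picture that a camera, given by its name, has taken for a name from the list of things; names that differ only in an ending like _2 or _b are one class to them, and where a whole thing is asked for, a point or a joint stands for the part that bears it (a point fixed in the world has none). Each returns a list of dicts, best first, with "p" (0 to 1); they miss things now and then, are a little off and sometimes report something else, mostly with a low value. They report only what shows in the picture. A call takes as long as a camera call.
- arm.look_for(camera, thing): "box" ([centre column, centre row, width, height] in pixels, round what is visible of it).
- arm.spot_point(camera, thing): "centre" ([column, row] in pixels: a listed point, or the origin of a listed thing).
The state is a dict: "clock": time; "joints": joint angles; "joint_vel": joint speeds; "joint_efforts": joint torques, N m; "position": TCP position; "ee_rot": TCP orientation; "contact_force": force on the tool from outside, world axes, zero at the start; "wrist_torque": the same for the moment, N m; "gripper_width": finger opening in mm; "grasp_force": force on a finger pad.
Only numpy, scipy, OpenCV 4.12 (cv2) and the standard library are available. Lean on these libraries where they do the work, as an engineer would, in place of code of your own. Each camera call takes 0.05 s, during which the arm holds its last target. There are 200 camera calls.

## Working session

There is one attempt and no reset: what is moved stays moved. The work goes in short steps, Python scripts to look and compute and a tool call to move; the robot and the scene stay as the last step left them, time stands still between calls to the robot, and variables do not carry over. Pictures are saved under pics/ and viewed, at most 10 in all, crops included, and the job is handed in when it is done.

Besides the shell and the picture viewer there is one more tool, called as name([rows], argument=value, ...), one row to a line, values as JSON. servo_tool: Moves the arm, as the interface text tells. Its arguments: {"type":"object","properties":{"increments":{"type":"array","items":{"type":"array","items":{"type":"number"}}}},"required":["increments"]}

```bash
mkdir -p pics
cat > h.py <<'E'
import numpy as np, cv2
from scipy.spatial.transform import Rotation as R
from bench import arm
def ray(im,px):
    Rm=R.from_rotvec(np.ravel(im["rvec"])).as_matrix(); t=np.ravel(im["tvec"])
    d=Rm.T@np.array([(px[0]-im["cx"])/im["fx"],(px[1]-im["cy"])/im["fy"],1]); return -Rm.T@t,d
def atz(im,px,z):
    o,d=ray(im,px); return o+d*(z-o[2])/d[2]
def proj(im,P):
    Rm=R.from_rotvec(np.ravel(im["rvec"])).as_matrix(); c=Rm@np.asarray(P,float)+np.ravel(im["tvec"])
    return [im["fx"]*c[0]/c[2]+im["cx"],im["fy"]*c[1]/c[2]+im["cy"]]
E
python3 - <<'E'
from h import *
np.set_printoptions(precision=3,suppress=True)
s=arm.read_state(); print(s)
ims={}
for n in("side","top"):
    im=ims[n]=arm.get_image(n); cv2.imwrite(f"pics/{n}0.png",im["color"][:,:,::-1]); print(n,ray(im,(256,192)))
    for t,z in(("bar_top",199.5),("mouth",150),("grinder",0),("burr_ring",147.5),("jug",0),("tin",0),("cup_right",0)):
        r=arm.spot_point(n,t)
        for q in r[:2]: print(n,t,round(q["p"],2),np.round(q["centre"],1),atz(im,q["centre"],z))
E
```

```text
{'clock': 0.0, 'joints': array([-0.966,  0.386,  0.007, -0.   , -1.194, -0.259]), 'joint_vel': array([ 0.   , -0.001,  0.   ,  0.001, -0.002, -0.   ]), 'joint_efforts': array([  0.002, -39.229,  18.84 ,   4.186,  -0.005,  -0.   ]), 'position': array([ 211.642, -587.441,  230.216]), 'ee_rot': array([-0.172,  0.985,  0.001, -0.   ]), 'contact_force': array([ 0.213, -0.189,  0.092]), 'wrist_torque': array([ 0.006, -0.008, -0.014]), 'grasp_force': 0.0, 'gripper_width': 85.33910312010374}
side (array([-448.758,  834.537,  919.037]), array([ 0.661, -0.506, -0.554]))
side bar_top 0.72 [240.9 179.2] [489.425 170.92  199.5  ]
side mouth 0.75 [241.5 191.2] [498.857 162.787 150.   ]
side mouth 0.22 [240.1 188.8] [511.822 158.551 150.   ]
side grinder 0.63 [242.4 230.6] [501.202 160.042   0.   ]
side burr_ring 0.74 [241.1 189.5] [510.072 156.196 147.5  ]
side jug 0.61 [189.9 254.4] [503.155 348.022   0.   ]
side tin 0.69 [227.6 199.1] [672.572  98.605   0.   ]
side cup_right 0.63 [228.2 203.1] [651.573 110.53   -0.   ]
side cup_right 0.55 [348.2 201.3] [ 413.559 -222.836    0.   ]
top (array([ 470.086,   90.573, 1210.762]), array([ 0.065,  0.012, -0.998]))
top bar_top 0.72 [236.2 203.8] [500.765 157.965 199.5  ]
top mouth 0.72 [236.9 205.4] [497.532 159.013 150.   ]
top grinder 0.62 [241.5 204.7] [504.231 153.036   0.   ]
top burr_ring 0.65 [235.9 205.7] [496.615 162.148 147.5  ]
top jug 0.77 [182.5 198.9] [518.608 355.581   0.   ]
top tin 0.95 [258.3 156.7] [671.545 100.119   0.   ]
top cup_right 0.85 [349.8 235.4] [ 409.835 -218.525    0.   ]
```

Run:
```python
import cv2
t=cv2.imread("pics/top0.png")[110:290,130:370]; cv2.imwrite("pics/top0c.png",cv2.resize(t,None,fx=3.3,fy=3.3,interpolation=3))
t=cv2.imread("pics/side0.png")[120:300,130:370]; cv2.imwrite("pics/side0c.png",cv2.resize(t,None,fx=3.3,fy=3.3,interpolation=3))
```

```text
(no output)
```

View pics/top0c.png

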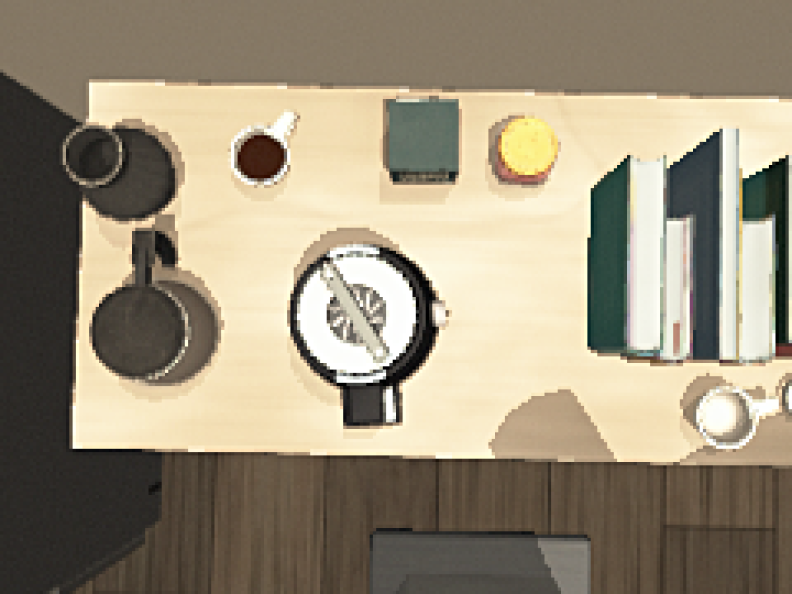

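View pics/side0c.png

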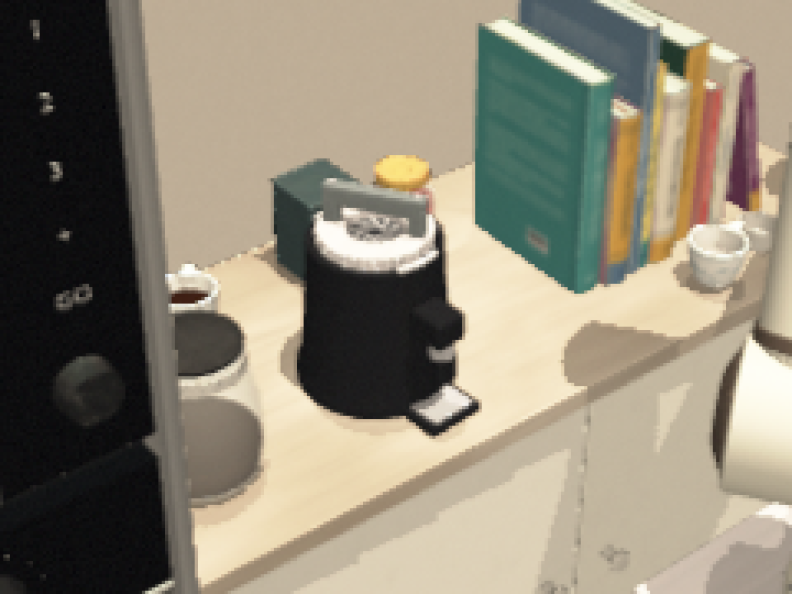

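Run:
```python
from h import *
np.set_printoptions(precision=3,suppress=True)
im=arm.get_image("top"); g=cv2.cvtColor(im["color"],cv2.COLOR_RGB2GRAY)
e=[atz(im,p,199.5) for p in((228.6,191.2),(245.3,218.5))]; d=e[0]-e[1]; print(e,np.linalg.norm(d),np.mean(e,axis=0),"bar ang",np.arctan2(d[1],d[0]))
# spout direction
print("spout tip",atz(im,(130+372/3.3,110+424/3.3),113))
for t,z in (("jug",145),("tin",101)): 
    b=arm.look_for("top",t)[0]["box"]; print(t,atz(im,(b[0]-b[2]/2,b[1]-b[3]/2),z),atz(im,(b[0]+b[2]/2,b[1]+b[3]/2),z))
c=im["color"][110:290,130:370].astype(int)
# bar pixels: line fit of gray-greenish within mouth
sub=im["color"][180:230,220:255]; cv2.imwrite("pics/bar.png",cv2.resize(sub[:,:,::-1],None,fx=12,fy=12,interpolation=cv2.INTER_NEAREST))
s=cv2.cvtColor(sub,cv2.COLOR_RGB2GRAY)
for r in range(10,40,2): print(180+r,s[r])
```

```text
[array([536.252, 180.886, 199.5  ]), array([459.609, 130.706, 199.5  ])] 91.60903369733357 [497.93  155.796 199.5  ] bar ang 0.579682159456232
spout tip [397.164 140.215 113.   ]
jug [581.77  396.334 145.   ] [434.724 281.043 145.   ]
tin [696.666 132.251 101.   ] [628.714  75.829 101.   ]
190 [159 172 181 112  19  45  61  64 253 195 182 174 255 255 254 253 253 253
 253 253 253 253 253 254 255 255 255 243 155  38  47  59  38  14   0]
192 [185 170  45  38  48 158 254 183 223 255 230 182 137 255 255 254 253 253
 253 253 253 253 253 253 253 253 253 255 255 255 193 133  36  63  37]
194 [123  29  48 129 255 255 255 198 176 215 118 209 197 112 255 255 255 255
 255 255 255 254 253 253 253 253 253 253 253 254 255 255 141  83  52]
196 [ 30  60 178 255 255 253 254 254 254 155 201 203 205 208 125 160 197 121
 125 141 209 255 255 255 255 253 253 253 253 253 253 255 255 252   0]
198 [ 39 116 255 255 253 253 253 253 254 254 237 197 206 208 217 180  66 197
 213 114 121 173 199  85 236 255 255 253 253 253 253 253 255 255 255]
200 [121 255 255 253 253 253 253 253 255 255 143  61 191 211 207 212 188 1
[... 695 characters left out ...]
53 255 255 240  90 108 131 254 145 102 180
 182 209 208 214 217 113  63 201 255 255 254 253 253 253 254 255 255]
212 [ 45  84 255 255 254 253 253 253 253 254 255 255 194 132 222  97  99 104
 176 162 212 210 213 222 165 151 255 255 254 253 253 254 255 255 103]
214 [ 29  26  87 255 255 254 253 252 253 253 253 254 255 255 255 255 237 198
 191 206 207 186 212 210 206 170 140 255 255 255 255 255 255 131   7]
216 [165  27  37  39 228 255 255 254 253 252 253 253 253 253 253 253 254 254
 255 255 255 203 177 227 255 255 197 115 255 255 255 255 166  25  61]
218 [230 151  64  37   8  46 242 255 255 255 253 253 252 253 253 252 253 253
 253 253 254 254 255 152 204 179 186 240 255 255 102   8  52  70  32]
```

View pics/bar.png

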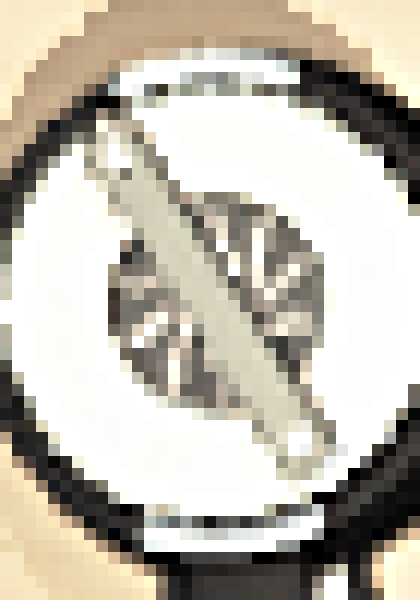

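servo_tool([
  [1,0,0,-0.05,0,0,0],
  [1,0,0,-0.1,0,0,0],
  [1,0,0,-0.15,0,0,0],
  [1,-0.036,0.0446,-0.15,0,0,-10],
  [1,-0.072,0.0892,-0.15,0,0,-20],
  [1,-0.108,0.134,-0.15,0,0,-30],
  [1,-0.144,0.178,-0.15,0,0,-40],
  [1,-0.18,0.223,-0.15,0,0,-50],
  [1,-0.216,0.268,-0.15,0,0,-60],
  [1,-0.252,0.312,-0.15,0,0,-70],
  [1,-0.288,0.357,-0.15,0,0,-80],
  [1,-0.324,0.401,-0.15,0,0,-90],
])

```text
clock: 2.45
position: [380.8, -99.1, 381.8]
ee_rot: [0.82, -0.572, 0.001, -0.001]
contact_force: [1.0, -0.4, 0.2]
gripper_width: 85.7
grasp_force: 0.0
```

servo_tool([
  [1,-0.02,-0.02,0,0,0,-10],
  [1,-0.04,-0.04,0,0,0,-20],
  [1,-0.06,-0.06,0,0,0,-30],
  [1,-0.08,-0.08,0,0,0,-40],
  [1,-0.1,-0.1,0,0,0,-50],
  [1,-0.12,-0.12,0,0,0,-60],
  [1,-0.14,-0.14,0,0,0,-70],
  [1,-0.16,-0.16,0.02,0,0,-80],
  [1,-0.18,-0.18,0.04,0,0,-90],
  [1,-0.199,-0.199,0.06,0,0,-100],
  [1,-0.199,-0.199,0.082,0,0,-103],
  [1,-0.199,-0.199,0.082,0,0,-103],
])

```text
clock: 3.95
position: [499.7, 153.6, 297.6]
ee_rot: [0.959, 0.282, -0.002, 0.0]
contact_force: [0.1, -1.1, -0.0]
gripper_width: 85.2
grasp_force: 0.0
```

Run:
```python
from h import *
np.set_printoptions(precision=3,suppress=True)
s=arm.read_state(); print(s["joints"],s["position"],R.from_quat(s["ee_rot"]).as_matrix())
im=arm.get_image("side"); cv2.imwrite("pics/s1.png",cv2.resize(im["color"][110:260,170:310,::-1],None,fx=4,fy=4,interpolation=3))
print("bar expected",proj(im,(499,157,199.5)),"tcp",proj(im,s["position"]))
for t in("bar_top","mouth"): print(t,arm.spot_point("side",t)[:2])
```

```text
[ 0.609  0.17  -0.124 -0.    -1.282  1.535] [499.703 153.551 297.617] [[ 0.841  0.542 -0.004]
 [ 0.542 -0.841 -0.002]
 [-0.004 -0.    -1.   ]]
bar expected [np.float64(242.86873765488582), np.float64(176.26294735270298)] tcp [np.float64(243.3178091221854), np.float64(145.8212993929298)]
bar_top [{'centre': [241.1, 179.2], 'p': 0.66}]
mouth [{'centre': [239.9, 191.5], 'p': 0.7}]
```

View pics/s1.png

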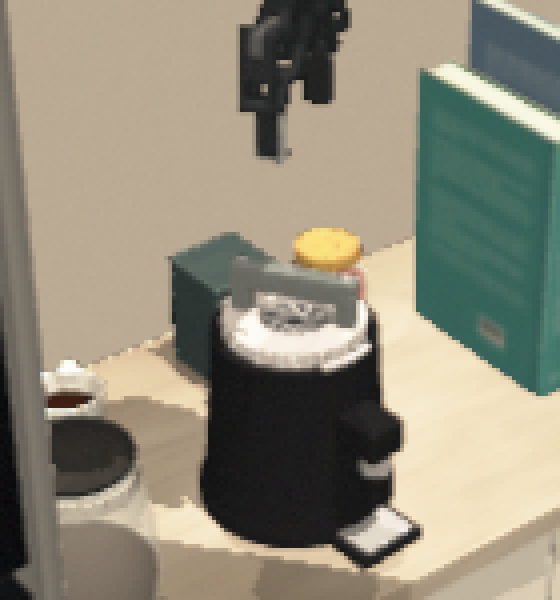

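servo_tool([
  [1,0,-0.003,0.04,0,0,0],
  [1,0,-0.003,0.08,0,0,0],
  [1,0,-0.003,0.11,0,0,0],
  [1,0,-0.003,0.126,0,0,0],
  [1,0,-0.003,0.126,0,0,0],
  [1,0,-0.003,0.126,0,0,0],
])

```text
clock: 4.85
position: [499.9, 156.7, 175.0]
ee_rot: [0.959, 0.282, 0.002, -0.0]
contact_force: [0.2, 0.9, 0.4]
gripper_width: 85.5
grasp_force: 0.0
```

Run:
```python
from h import *
im=arm.get_image("side"); cv2.imwrite("pics/s2.png",cv2.resize(im["color"][130:230,190:290,::-1],None,fx=6,fy=6,interpolation=3))
im=arm.get_image("top"); print(arm.spot_point("top","mouth")[:1])
```

```text
[{'centre': [241.4, 204.9], 'p': 0.82}]
```

View pics/s2.png

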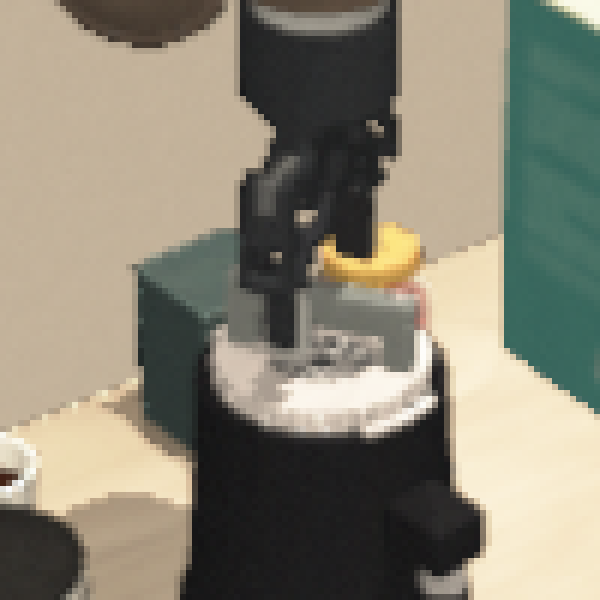

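servo_tool([
  [1,0,0,0.004,0,0,0],
  [0,0,0,0.004,0,0,0],
  [0,0,0,0.004,0,0,0],
  [0,0,0,0.004,0,0,0],
  [0,0,0,0.004,0,0,0],
  [0,0,0,0.004,0,0,0],
  [0,0,0,0.004,0,0,0],
  [0,0,0,0.004,0,0,0],
  [0,0,0,0.004,0,0,0],
])

```text
clock: 6.12
position: [498.4, 157.3, 169.4]
ee_rot: [0.959, 0.282, -0.0, -0.001]
contact_force: [-3.2, 3.6, 1.3]
gripper_width: 12.9
grasp_force: 61.3
```

```bash
cat > st.py <<'E'
from h import *
np.set_printoptions(precision=2,suppress=True)
s=arm.read_state(); M=R.from_quat(s["ee_rot"]).as_matrix()
print(s["clock"],"pos",s["position"],"yaw",np.arctan2(M[1,0],M[0,0]),"F",s["contact_force"],"Ftool",M.T@s["contact_force"],"T",s["wrist_torque"],"w",s["gripper_width"],"g",s["grasp_force"],"j",s["joints"])
E
python3 st.py
```

```text
6.125 pos [498.39 157.35 169.43] yaw 0.5727168054529835 F [-3.25  3.57  1.27] Ftool [-0.79 -4.77 -1.26] T [ 1.03  0.89 -0.05] w 12.933688703454044 g 61.27664387226105 j [ 0.62  0.27 -0.33 -0.   -0.97  1.53]
```

servo_tool([
  [0,0,0,0.003,0,0,0],
  [0,0,0,0.003,0,0,0],
  [0,0,0,0.003,0,0,0],
])

```text
clock: 6.5
position: [498.4, 157.3, 167.8]
ee_rot: [0.959, 0.283, 0.0, -0.001]
contact_force: [-5.9, 3.8, 8.3]
gripper_width: 13.1
grasp_force: 62.3
```

```bash
python3 st.py
```

```text
6.5 pos [498.44 157.34 167.77] yaw 0.5731416326450741 F [-5.92  3.82  8.3 ] Ftool [-2.89 -6.43 -8.29] T [ 0.98  1.73 -0.1 ] w 13.052067517424671 g 62.31987118721008 j [ 0.62  0.27 -0.33 -0.   -0.97  1.53]
```

servo_tool([
  [0,0,0,0,0,0,2.5],
  [0,0,0,0,0,0,5],
  [0,0,0,0,0,0,5],
])

```text
clock: 6.88
position: [498.4, 157.4, 166.8]
ee_rot: [0.971, 0.24, 0.0, -0.001]
contact_force: [-5.0, 4.3, 2.7]
gripper_width: 12.7
grasp_force: 61.5
```

```bash
python3 st.py
```

```text
6.875 pos [498.38 157.41 166.78] yaw 0.4854826657885047 F [-5.03  4.32  2.71] Ftool [-2.43 -6.18 -2.7 ] T [ 1.12  1.13 -0.09] w 12.711924863333577 g 61.51012659072876 j [ 0.62  0.27 -0.34 -0.   -0.96  1.44]
```

servo_tool([
  [0,0,0,0.002,0,0,0],
  [0,0,0,0.004,0,0,0],
  [0,0,0,0.004,0,0,0],
])

```text
clock: 7.25
position: [498.4, 157.4, 162.8]
ee_rot: [0.971, 0.24, -0.0, -0.001]
contact_force: [-5.1, 4.1, 3.9]
gripper_width: 13.2
grasp_force: 61.6
```

```bash
python3 st.py
```

```text
7.25 pos [498.37 157.4  162.83] yaw 0.4856454199207433 F [-5.05  4.15  3.95] Ftool [-2.53 -6.03 -3.94] T [ 1.1   1.26 -0.12] w 13.180824271373707 g 61.5862512588501 j [ 0.62  0.27 -0.34 -0.   -0.95  1.44]
```

servo_tool([
  [0,0,0,0.003,0,0,0],
  [0,0,0,0.006,0,0,0],
  [0,0,0,0.009,0,0,0],
  [0,0,0,0.0105,0,0,0],
  [0,0,0,0.0105,0,0,0],
  [0,0,0,0.0105,0,0,0],
])

```text
clock: 8.0
position: [498.4, 157.4, 153.2]
ee_rot: [0.971, 0.241, 0.0, -0.001]
contact_force: [-6.3, 3.3, 7.8]
gripper_width: 13.0
grasp_force: 62.3
```

```bash
python3 st.py
```

```text
8.0 pos [498.41 157.4  153.19] yaw 0.48595270754988484 F [-6.28  3.31  7.79] Ftool [-4.   -5.87 -7.79] T [ 1.14  1.79 -0.05] w 13.018374542650102 g 62.27237820625305 j [ 0.62  0.29 -0.35 -0.   -0.93  1.44]
```

servo_tool([
  [0,0,0,0.0005,0,0,5],
  [0,0,0,0.0005,0,0,10],
  [0,0,0,0.0005,0,0,16],
  [0,0,0,0.0005,0,0,22],
  [0,0,0,0.0005,0,0,28],
  [0,0,0,0.0005,0,0,34],
  [0,0,0,0.0005,0,0,40],
  [0,0,0,0.0005,0,0,45],
  [0,0,0,0.0005,0,0,45],
])

```text
clock: 9.12
position: [498.3, 157.9, 152.7]
ee_rot: [0.989, -0.149, -0.0, -0.001]
contact_force: [-7.2, 6.2, 7.2]
gripper_width: 13.1
grasp_force: 62.3
```

```bash
python3 st.py
```

```text
9.125 pos [498.32 157.95 152.72] yaw -0.2998038401352449 F [-7.16  6.19  7.2 ] Ftool [-8.68 -3.82 -7.19] T [ 1.56  2.06 -0.04] w 13.080485335571705 g 62.316720485687256 j [ 0.62  0.29 -0.35 -0.   -0.93  0.66]
```

Turning freely; continue another 38°.

servo_tool([
  [0,0,0,0,0,0,5],
  [0,0,0,0,0,0,10],
  [0,0,0,0,0,0,16],
  [0,0,0,0,0,0,22],
  [0,0,0,0,0,0,28],
  [0,0,0,0,0,0,34],
  [0,0,0,0,0,0,38],
  [0,0,0,0,0,0,38],
])

```text
clock: 10.12
position: [498.6, 158.4, 152.8]
ee_rot: [0.886, -0.463, -0.0, -0.002]
contact_force: [-7.1, 7.1, 7.3]
gripper_width: 12.8
grasp_force: 62.3
```

```bash
python3 st.py
```

```text
10.125 pos [498.58 158.36 152.82] yaw -0.9628489947694713 F [-7.07  7.1   7.35] Ftool [-9.88  1.73 -7.33] T [ 1.88  2.03 -0.04] w 12.796408968753333 g 62.30417490005493 j [ 0.62  0.29 -0.35 -0.   -0.93 -0.01]
```

servo_tool([
  [0,0,0,0,0,0,3],
  [0,0,0,0,0,0,6],
  [0,0,0,0,0,0,6],
])

```text
clock: 10.5
position: [498.6, 158.4, 152.9]
ee_rot: [0.861, -0.509, -0.0, -0.002]
contact_force: [-6.6, 7.5, 8.7]
gripper_width: 13.7
grasp_force: 62.3
```

```bash
python3 st.py
```

```text
10.5 pos [498.63 158.38 152.85] yaw -1.0674782659058062 F [-6.61  7.5   8.73] Ftool [-9.78  2.16 -8.71] T [ 1.97  2.15 -0.01] w 13.652533360015893 g 62.303534746170044 j [ 0.62  0.29 -0.35 -0.   -0.93 -0.11]
```

servo_tool([
  [0,0,0,0,0,0,2],
  [0,0,0,0,0,0,4],
  [0,0,0,0,0,0,4],
])

```text
clock: 10.88
position: [498.7, 158.4, 152.9]
ee_rot: [0.843, -0.538, -0.0, -0.002]
contact_force: [-5.7, 7.4, 7.4]
gripper_width: 13.3
grasp_force: 62.3
```

```bash
python3 st.py
```

```text
10.875 pos [498.7  158.42 152.88] yaw -1.137230511526184 F [-5.65  7.38  7.43] Ftool [-9.09  2.01 -7.41] T [ 1.89  2.08 -0.01] w 13.272157458373119 g 62.29853868484497 j [ 0.62  0.29 -0.35 -0.   -0.93 -0.18]
```

servo_tool([
  [0,0,0,0,0,0,2],
  [0,0,0,0,0,0,4],
  [0,0,0,0,0,0,4],
])

```text
clock: 11.25
position: [498.8, 158.5, 152.9]
ee_rot: [0.823, -0.568, -0.0, -0.002]
contact_force: [-6.3, 7.0, 8.1]
gripper_width: 13.1
grasp_force: 62.3
```

```bash
python3 st.py
```

```text
11.25 pos [498.76 158.47 152.88] yaw -1.2069943789439093 F [-6.28  6.96  8.05] Ftool [-8.76  3.37 -8.04] T [ 1.98  2.04 -0.05] w 13.111716481443153 g 62.29831337928772 j [ 0.62  0.29 -0.35 -0.   -0.93 -0.25]
```

servo_tool([
  [0,0,0,0,0,0,2],
  [0,0,0,0,0,0,3],
  [0,0,0,0,0,0,3],
])

```text
clock: 11.62
position: [498.8, 158.5, 152.9]
ee_rot: [0.809, -0.588, -0.0, -0.002]
contact_force: [-6.7, 6.5, 8.5]
gripper_width: 13.1
grasp_force: 63.4
```

```bash
python3 st.py
```

```text
11.625 pos [498.79 158.47 152.9 ] yaw -1.256079873025399 F [-6.66  6.49  8.49] Ftool [-8.26  4.3  -8.48] T [2.   2.07 0.7 ] w 13.057127503582489 g 63.375710248947144 j [ 0.62  0.29 -0.35 -0.   -0.93 -0.3 ]
```

servo_tool([
  [0,0,0,0,0,0,2],
  [0,0,0,0,0,0,3],
  [0,0,0,0,0,0,3],
])

```text
clock: 12.0
position: [498.8, 158.4, 153.0]
ee_rot: [0.795, -0.607, 0.0, -0.001]
contact_force: [-6.6, 5.9, 7.8]
gripper_width: 13.1
grasp_force: 81.1
```

```bash
python3 st.py
```

```text
12.0 pos [498.83 158.45 152.95] yaw -1.3036750496983696 F [-6.63  5.85  7.79] Ftool [-7.4   4.84 -7.79] T [1.92 2.07 1.72] w 13.10044057859983 g 81.05488585308194 j [ 0.62  0.29 -0.35 -0.   -0.93 -0.35]
```

servo_tool([
  [0.6,0,0,0,0,0,0],
  [0.6,0,0,0,0,0,0],
  [0.6,0,0,0,0,0,0],
  [0.6,0,0,-0.004,0,0,0],
  [0.6,0,0,-0.01,0,0,0],
  [0.6,0,0,-0.02,0,0,0],
  [0.6,0,0,-0.04,0,0,0],
  [0.6,0,0,-0.08,0,0,0],
  [0.6,0,0,-0.12,0,0,0],
  [0.6,0,0,-0.15,0,0,0],
  [0.6,0,0,-0.15,0,0,0],
  [0.6,0,0,-0.15,0,0,0],
])

```text
clock: 13.5
position: [498.4, 156.1, 301.1]
ee_rot: [0.792, -0.61, -0.0, 0.0]
contact_force: [-0.2, 0.4, -0.0]
gripper_width: 51.2
grasp_force: 0.0
```

```bash
python3 st.py
python3 - <<'E'
from h import *
im=arm.get_image("side"); cv2.imwrite("pics/s3.png",cv2.resize(im["color"][110:260,170:310,::-1],None,fx=4,fy=4,interpolation=3))
print(arm.spot_point("side","bar_top")[:1],proj(im,(498.5,157.5,190)),proj(im,(498.5,157.5,199.5)),proj(im,(498.5,157.5,185.5)))
E
```

```text
13.5 pos [498.44 156.15 301.09] yaw -1.312462909799742 F [-0.24  0.37 -0.02] Ftool [-0.42  0.14  0.02] T [-0.03  0.05 -0.01] w 51.203775144959295 g 0.0 j [ 0.61  0.17 -0.12 -0.   -1.29 -0.36]
[{'centre': [240.5, 184.0], 'p': 0.64}] [np.float64(242.8680798219974), np.float64(179.1716682430623)] [np.float64(242.83036760764278), np.float64(176.39009710900356)] [np.float64(242.8858448623224), np.float64(180.48197908555872)]
```

View pics/s3.png

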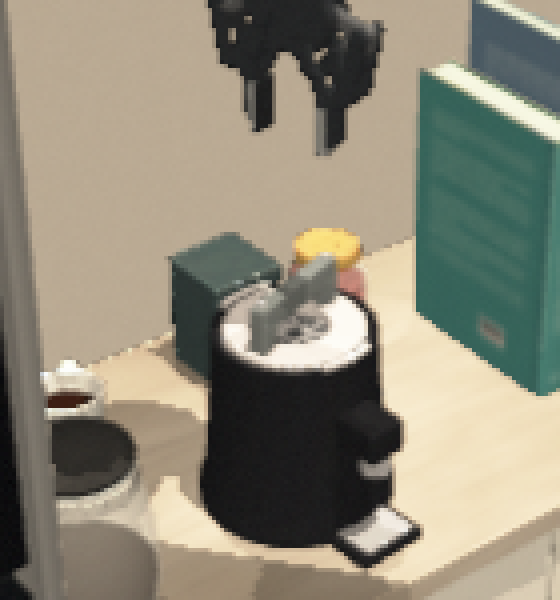

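Run:
```python
from h import *
im=arm.get_image("side"); k=8
def draw(src,hyps):
    a=cv2.resize(src[160:210,215:265],None,fx=k,fy=k,interpolation=cv2.INTER_NEAREST)
    for (z,yaw,col) in hyps:
        M=R.from_rotvec([0,0,yaw]).as_matrix(); P=[[x,y] for x,y in((48,7),(48,-7),(-48,-7),(-48,7))]
        q=np.array([proj(im,M@[x,y,0]+[498.5,157.2,z]) for x,y in P]); q=((q-[215,160]+.5)*k).astype(np.int32)
        cv2.polylines(a,[q],True,col,1)
    return a
a=draw(cv2.imread("pics/side0.png"),[(199.5,.575,(0,0,255))]); b=draw(im["color"][:,:,::-1].copy(),[(190,-1.26,(0,0,255)),(185.5,-1.26,(0,255,0))])
cv2.imwrite("pics/cmp.png",np.hstack([a,b]))
```

```text
(no output)
```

View pics/cmp.png

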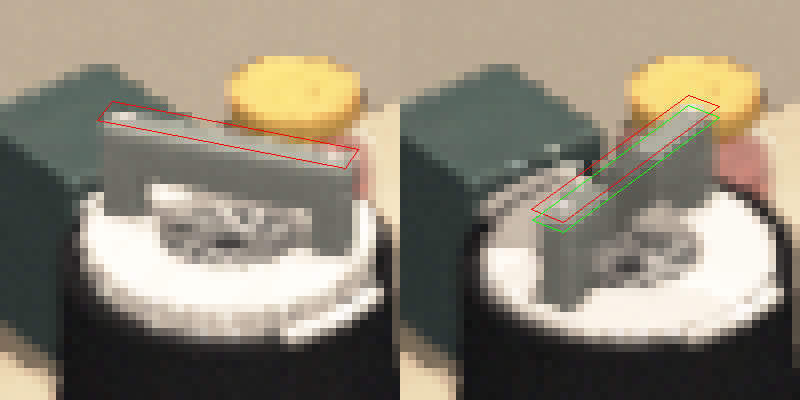

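servo_tool([
  [0,0,0,0.05,0,0,0],
  [0,0,0,0.09,0,0,0],
  [0,0,0,0.1,0,0,0],
  [0,0,0,0.105,0,0,0],
  [0,0,0,0.107,0,0,0],
  [0,0,0,0.107,0,0,0],
  [0,0,0,0.107,0,0,0],
])

```text
clock: 14.52
position: [499.3, 156.5, 195.2]
ee_rot: [0.792, -0.61, 0.0, -0.001]
contact_force: [0.1, 0.2, 0.4]
gripper_width: 0.0
grasp_force: 0.0
```

```bash
python3 st.py
```

```text
14.525 pos [499.29 156.54 195.19] yaw -1.3121595880672565 F [0.1  0.2  0.41] Ftool [-0.17 -0.15 -0.41] T [ 0.04  0.01 -0.  ] w 0.026446801358080002 g 0.0 j [ 0.61  0.24 -0.3   0.   -1.03 -0.36]
```

servo_tool([
  [0,0,0,0.002,0,0,0],
  [0,0,0,0.003,0,0,0],
  [0,0,0,0.003,0,0,0],
  [0,0,0,0.003,0,0,0],
])

```text
clock: 15.02
position: [498.9, 156.3, 191.3]
ee_rot: [0.792, -0.61, 0.0, 0.0]
contact_force: [0.5, 0.1, 1.2]
gripper_width: -0.3
grasp_force: 0.0
```

```bash
python3 st.py
```

```text
15.025 pos [498.93 156.3  191.32] yaw -1.3122509231309938 F [0.54 0.12 1.16] Ftool [ 0.02 -0.56 -1.16] T [ 0.03 -0.02 -0.03] w -0.3407938329813638 g 0.0 j [ 0.61  0.25 -0.3   0.   -1.02 -0.36]
```

servo_tool([
  [0,0,0,0.0015,0,0,0],
  [0,0,0,0.003,0,0,0],
  [0,0,0,0.003,0,0,0],
  [0,0,0,0.003,0,0,0],
])

```text
clock: 15.52
position: [499.1, 156.4, 189.4]
ee_rot: [0.793, -0.61, 0.0, -0.0]
contact_force: [-1.7, 0.3, 5.0]
gripper_width: 0.3
grasp_force: 2.6
```

```bash
python3 st.py
```

```text
15.525 pos [499.1  156.36 189.37] yaw -1.3117719110484656 F [-1.7   0.34  5.03] Ftool [-0.77  1.55 -5.03] T [0.04 0.61 0.  ] w 0.2914235806898392 g 2.6056151299872 j [ 0.61  0.25 -0.3   0.   -1.02 -0.36]
```

servo_tool([
  [0,0,0,-0.02,0,0,0],
  [0,0,0,-0.06,0,0,0],
  [0,0,0,-0.1,0,0,0],
  [0,0,0,-0.1,0,0,0],
  [0,0,0,-0.1,0,0,0],
  [0,0,0,-0.1,0,0,0],
  [0,0,0,-0.1,0,0,0],
  [0,0,0,-0.1,0,0,0],
])

```text
clock: 16.52
position: [498.8, 156.2, 287.8]
ee_rot: [0.792, -0.61, -0.0, 0.001]
contact_force: [0.0, -0.0, 0.1]
gripper_width: 0.2
grasp_force: 0.0
```

```bash
python3 st.py; python3 -c "
from bench import arm
print(arm.job_done())"
```

```text
16.525 pos [498.81 156.25 287.76] yaw -1.3122733762893224 F [ 0.01 -0.02  0.11] Ftool [ 0.02 -0.   -0.11] T [ 0.03 -0.04 -0.01] w 0.17880194518398473 g 0.0 j [ 0.61  0.17 -0.14 -0.   -1.25 -0.36]
the job is handed in; nothing more can be done
None
```

The burr ring is locked: it dropped in, was pushed down, turned clockwise to its stop and released, and a light touch found the bar top at about 190 mm, its locked height. I handed the job in at 16.5 s with the arm clear of everything; no verdict came back.

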